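# Unclamp a dowelled rail and lay it in the parts tray

## Task

The wooden rail in the dowelling jig has been drilled. Flip the jig's toggle clamp right open, so that its arm stands up by itself while the rail still sits in the jig, then lift the rail out and set it down (do not drop it) flat on the floor of the parts tray, in the empty half, lying parallel to the two finished rails. Leave the clamp open, and leave the finished rails and the other things on the bench where they are.

Things in the scene. Friction and masses are not known exactly. Their poses are not given: they have to be found in the camera images.
- jig: Dowelling jig, fixed to the bench: dark plywood plate 280 (x) x 200 (y) x 18 mm. Origin under its centre, on the bench; x along the rail, z up. The rail lies on it with its middle near jig (+12, -67) mm; the rail's -y and +x sides are open. The toggle clamp stands at jig x = -60 on the rail's +y side; its steel foot covers x -83 to -37, y -13 to +49 mm.
- fence_gap (a point): Finger gap in the jig's low fence, on the plate at jig (+16, -32) mm: two strips, 18 mm wide (jig y -41 to -23) and 18 mm tall, stand along the rail's +y side at jig x -84 to -36 and +68 to +118; between them it is open.
- guide_block (a point): Top centre of the aluminium drill guide block, the end stop at the rail's -x end: 30 (x) x 66 (y) mm, rising 50 mm above the plate.
- clamp_arm (a joint): Toggle clamp's arm, rad. Locked (reads about 0.03): arm level towards jig -y, its rubber tip pressing the rail with 8 N. Fully open 1.5: arm upright, top 168 mm up. Moved by its upright handle, whose upper end goes over to jig +y and down (about 3 N there to start). Over centre when locked: lifting the arm does not open it. Past 0.8 it falls open and stays; let go earlier it stops half way.
- clamp_pivot (a point): Hinge of the clamp arm, at jig (-60, +12) mm, 74 mm above the bench; its axis runs along jig x. The spindle is 77 mm from it, towards jig -y when locked, its bolt's top 104 mm above the bench. Fully open, arm and spindle stand at jig y -18 to +40 mm, jig x -70 to -50.
- handle_end (a point): Free end of the clamp handle. Locked: jig (-60, +24), 191 mm above the bench; open: (-60, +124), 86 mm up, having turned 76 degrees. The last 72 mm is a black grip 26 mm wide (jig x), 17 thick. Locked, the handle runs from here down to its pivot pin at jig (-60, +38), 92 mm up, so it leans 8 degrees to the rail; the pin sinks to 49 mm up, jig y +31, as it opens.
- rail: The work: pale wooden rail, 200 (x) x 46 (y) x 36 (z) mm, about 0.17 kg, two 8 mm dowel holes in each end. Origin at the centre of its underside; at the start on the jig plate, 18 mm above the bench, held by the clamp about 70 mm from the middle towards -x.
- rail_mid (a point): Centre of the rail, 18 mm above its underside.
- tray: Parts tray, fixed: open grey plastic tray 262 x 262 mm, 34 mm tall, walls and floor 9 mm thick (inside 244 x 244 mm). Origin at the centre of its underside; z up. The finished rails lie in its +y half, along its x axis; the -y half, from tray y -122 to about +20 mm, is empty.
- tray_free (a point): Middle of the empty part of the tray's floor: tray (0, -50) mm, 9 mm above the bench.
- done0: Finished rail next to the tray's +y wall, same size as the rail; origin at the centre of its underside; loose.
- done1: Second finished rail beside it, towards the empty half; origin at the centre of its underside; loose.
- gauge: Bystander: wooden marking gauge lying between jig and tray, 190 mm long (x), 46 mm wide, 48 mm tall; origin under its middle.
- tape: Bystander: tape measure standing on edge, 40 x 68 x 66 mm; origin under its middle.
- square: Bystander: try square lying flat, stock 120 mm (x), blade 170 mm (y), 18 mm tall; origin under the stock's middle.
- glue: Bystander: white glue bottle, 66 mm across, 190 mm tall; origin under its middle.
Not all that is in view belongs to the job. Leave any pink look-alike of the rail alone.

How it is judged (in metres and radians):
On the way, in this order (a step that is already met when the one before it is completed fails the run):
1. the clamp arm is flipped up past centre (over 1.2 rad) with the rail still sitting in the jig (moved less than 15 mm) (value of joint clamp_arm above 1.2 rad and distance of rail from where it was at the start of the episode below 0.015 m), for 0.2 s.
2. the rail is lifted out of the jig, its middle at least 40 mm above where it sat, with the clamp open (z of rail_mid in the frame of jig above 0.076 m and value of joint clamp_arm above 1.2 rad), for 0.1 s.
At the end, for the whole second after the job is handed in: Clamp open (over 1.2 rad). Rail at rest, flat (0.08 rad, either face up) on the tray floor, in its empty half (middle at tray y -105 to 0 mm, x within 30 mm), along the tray's x within 0.2 rad. Each finished rail within 25 mm of its start (value of joint clamp_arm above 1.2 rad and z of rail_mid in the frame of tray between 0.022 and 0.032 m and x of rail_mid in the frame of tray between -0.03 and 0.03 m and y of rail_mid in the frame of tray between -0.105 and 0 m and angle between the x axis of rail and the x axis of tray, either way round below 0.2 rad and angle between the z axis of rail and the z axis of tray, either way round below 0.08 rad and linear speed of rail below 0.02 m/s and distance of each of done0, done1 from where it was at the start of the episode below 0.025 m); the robot touches nothing.
It fails at once if the rail is dropped or thrown into the tray (faster than 0.7 m/s within 60 mm above its resting height over the tray) (horizontal distance between rail_mid and tray below 0.12 m and z of rail_mid in the frame of tray below 0.087 m and linear speed of rail above 0.7 m/s).
It fails at once if a bystander is shifted more than 40 mm (distance of any of gauge, tape, square, glue from where it was at the start of the episode above 0.04 m).
It also fails if it takes over 61 s, if anything falls off the work surface, if the arm or the gripper's body presses on something with over 40 N, if the wrist force passes 120 N, or if a joint passes its speed limit or range.

## Robot

A 6-joint arm with a two-finger parallel gripper is mounted at the origin on the work surface. World frame = base frame: x ahead of the robot, y to its left, z up, the work surface at z = 0. Lengths are in m, angles in degrees, forces in N, time in s.
With the tool pointing down it reaches from about 0.35 to 0.95 m from the base axis. Payload 17.4 kg.
Tool frame: the origin (TCP) lies at the very end of the fingers, on their centre line; the grasp point (between the pads) lies 19 mm behind it; z points along the fingers, y is the line along which they close (so a half turn about z gives the same grasp; the last joint's range is limited). The gripper opens to 93 mm and grips with 3 to 60 N. Pads are 15 mm wide; open, the fingers measure 128 mm over their backs; the gripper's body (75 mm by 188 mm) begins 65 mm behind the grasp point.
Start: joints at [60.917, 6.646, 82.598, -0, 90.757, -2.166], TCP at [0.306, 0.602, 0.219] pointing down, gripper open.
Joint ranges: [-162.19, 162.19], [-47.58, 125.68], [4.15, 143.07], [-65.23, 245.23], [0.69, 171.88], [-170.13, 170.13]. Speed limits (degrees/s): [108.29, 108.29, 127.2, 180, 180, 180].

## Interface

Orientations are given as [roll, pitch, yaw] about the fixed x, y, z axes, in that order (R = Rz(yaw) Ry(pitch) Rx(roll)).
In Python, from workcell import manip gives the robot as it stands. The module is installed in compiled form; this text tells all that it offers.
- The arm moves only by the tool servo_tool, never from a script. Its argument "series" is a list that holds one entry, the list of rows, each a list of 7 numbers: the shift along the tool's x, y, z in mm, then the turn, a rotation vector about the tool's x, y, z in degrees, then the finger opening in mm, from 0 to 93. A call has 1 to 8 rows; each row is the pose to reach, as a shift and turn from the pose commanded when the call began, along the tool's axes at that moment; what a row does not reach only later rows make up. A row lasts 1/10 s, in which the tool goes at most 50 mm and 8.59 degrees, less where a joint would pass 70% of its speed; a pose out of reach is approached as far as the arm can. A call with a gripper value outside its range is refused whole. The fingers move at their own pace and stop on an object; "force" is the grip in N (left out, the last holds). Time passes only in rows, so rows that repeat a pose let the fingers close. It gives the time, the measured TCP pose, the force, the opening and the grip force at its end, in the units of the state.
- manip.state(): the state, without advancing time (a new reading comes with each control period).
- manip.camera(name): name is "scene" or "top"; returns a dict with "frame" (400x640x3 uint8, red, green, blue), "z_map" (400x640 float32, m along the optical axis (not along the pixel's ray), 0 where there is no reading), "vertical_fov" (degrees; the focal length in pixels is half the picture's height over the tangent of half this angle, whatever the lens; pixels are square), "cx", "cy" (the principal point, pixels), "dist" ([k1, k2, p1, p2, k3] as OpenCV has them; the pictures are not rectified), "origin" and "rotation" of the camera in the world. Camera axes: x right, y up, looking along -z (the intrinsics and any distortion apply to the point x, -y, -z); pixel columns grow to the right and rows downward; lengths in m; the calibration is good to about 2 mm. A picture is of the moment at which its call begins.
- manip.close_job(): hands the job in; it is judged then, once.
The state is a dict: "time_s": time; "qpos": joint angles; "joint_velocities": joint speeds; "effort": joint torques, N m; "ee_pos": TCP position; "ee_rot": TCP orientation; "wrist_force": force on the tool from outside, world axes, zero at the start; "wrist_torque": the same for the moment, N m; "gripper_width": opening from 0.0 (shut) to 1.0 (fully open); "gripper_force": force on a finger pad.
Only numpy, scipy, OpenCV 4.12 (cv2) and the standard library are available. Lean on these libraries where they do the work, as an engineer would, in place of code of your own. Each camera call takes 0.05 s, during which the arm holds its last target. There are 200 camera calls.

## Working session

There is one attempt and no reset: what is moved stays moved. The work goes in short steps, Python scripts to look and compute and a tool call to move; the robot and the scene stay as the last step left them, time stands still between calls to the robot, and variables do not carry over. Pictures are saved under pics/ and viewed, at most 10 in all, crops included, and the job is handed in when it is done.

Besides the shell and the picture viewer there is one more tool, called after ">>>" in YAML: its name, and indented under it one key for each argument. servo_tool: Moves the arm, as the interface text tells. Its arguments: {"type":"object","properties":{"series":{"type":"array"},"force":{"type":"number"}},"required":["series"]}

```bash
mkdir -p pics; cat > h.py <<'E'
import numpy as np, cv2
from workcell import manip
from scipy.spatial.transform import Rotation as R
def cam(n):
    c=manip.camera(n); np.savez(f'/tmp/{n}.npz',**{k:np.array(v) for k,v in c.items()}); return c
def load(n): return dict(np.load(f'/tmp/{n}.npz'))
def K(c):
    f=200/np.tan(np.radians(float(c['vertical_fov'])/2)); return np.array([[f,0,float(c['cx'])],[0,f,float(c['cy'])],[0,0,1]])
def pts(c):
    "world xyz for each pixel"
    v,u=np.mgrid[0:400,0:640]; p=np.stack([u,v],-1).reshape(-1,1,2).astype(np.float64)
    n=cv2.undistortPoints(p,K(c),np.array(c['dist'],float)).reshape(400,640,2); z=c['z_map']
    P=np.stack([n[...,0]*z,-n[...,1]*z,-z],-1); W=P@np.array(c['rotation']).T+np.array(c['origin']); W[z==0]=np.nan; return W
E
python3 - <<'E'
from h import *
for n in('scene','top'):
    c=cam(n); cv2.imwrite(f'pics/{n}0.png',cv2.resize(c['frame'][...,::-1],(800,500))); print(n,c['origin'],c['dist'],c['vertical_fov'],np.array(c['rotation']).round(2).tolist())
print(manip.state())
E
```

```text
scene [0.99450976 0.35672772 1.24578712] [-0.14257097  0.          0.          0.          0.        ] 46.21167946876096 [30.6, 0.23, 120.64]
top [0.15955113 0.0200053  1.45143768] [-0.08220983  0.          0.          0.          0.        ] 44.71897575473339 [12.18, -0.29, -90.92]
{'time_s': 0.1, 'qpos': array([ 6.09183722e+01,  6.67119103e+00,  8.26315769e+01,  1.38944894e-03,
        9.07576738e+01, -2.16387457e+00]), 'joint_velocities': array([ 0.00219204,  0.04035964, -0.0310786 ,  0.06046475,  0.02612767,
       -0.02870162]), 'effort': array([ 1.76578749e-03, -7.22893238e+01, -6.23864579e+01,  7.80214090e-02,
        2.28297897e-02, -1.79924632e-05]), 'ee_pos': array([0.30546982, 0.60171358, 0.21798489]), 'ee_rot': array([-1.79939654e+02, -3.67049942e-03,  1.53082262e+02]), 'wrist_force': array([ 0.10454006, -0.20587598,  0.29694803]), 'wrist_torque': array([0.04331036, 0.0145593 , 0.0013775 ]), 'gripper_force': 0.0, 'gripper_width': 0.9973930266988675}
```

View pics/top0.png

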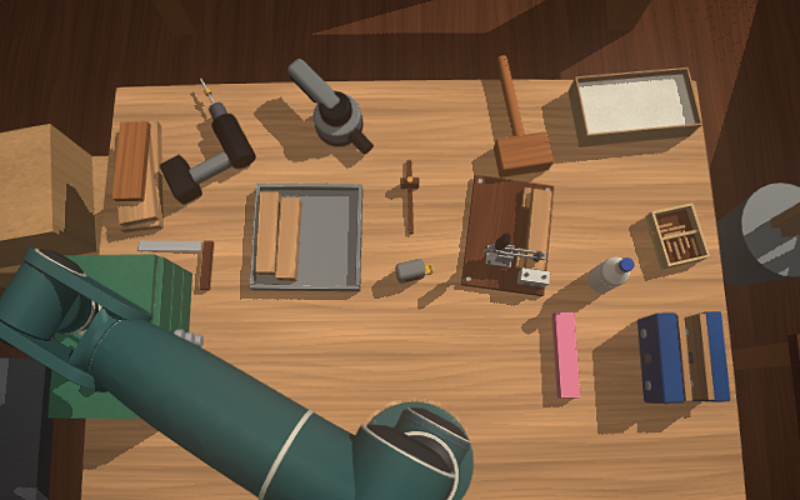

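View pics/scene0.png

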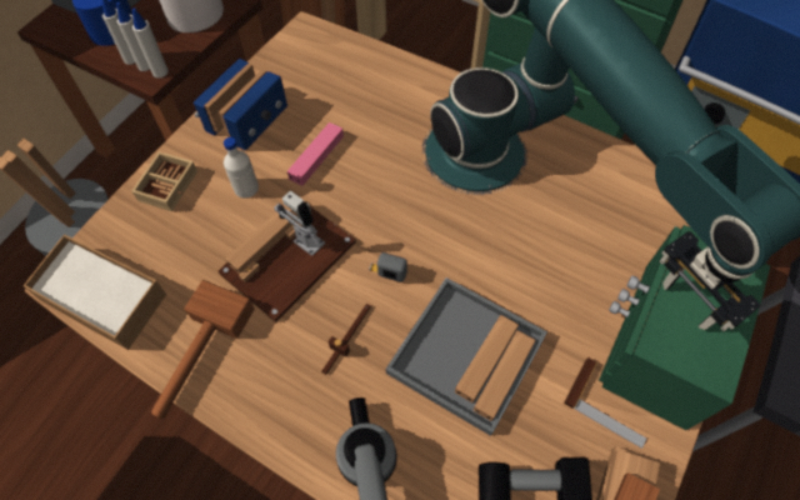

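Top view (800x500): jig plate corners roughly (473,178), (553,187), (540,295), (462,287), with the rail at its right, the clamp at about (515,255), the tray spanning (257,185)-(362,290) with its right half empty, the gauge at (409,200), and the tape at (412,270). Jig x points up in the image (world +x) and jig y points left (world +y).

```bash
sed -i "s/P@np.array(c\['rotation'\]).T/P@R.from_euler('xyz',c['rotation'],degrees=True).as_matrix().T/" h.py
python3 - <<'E'
from h import *
c=load('top'); W=pts(c)
H=W[...,2]; print('bench z',np.nanmedian(H[330:380,330:400]))
def rect(m,name):
    P=W[m][:,:2].astype(np.float32); 
    r=cv2.minAreaRect(P*1000); print(name,len(P),np.round(r[0],1),np.round(r[1],1),round(r[2],1),'z',np.median(W[m][:,2]).round(4))
def box(u0,v0,u1,v1):
    m=np.zeros((400,640),bool); m[int(v0*.8):int(v1*.8),int(u0*.8):int(u1*.8)]=1; return m
def comp(m):
    n,l,s,_=cv2.connectedComponentsWithStats(m.astype(np.uint8),connectivity=4); return l==1+s[1:,4].argmax()
rect(comp(box(450,165,560,305)&(abs(H-.018)<.005)),'plate')
rect(comp(box(450,165,560,305)&(abs(H-.054)<.006)),'rail')
rect(comp(box(450,165,560,305)&(abs(H-.068)<.006)),'block')
rect(comp(box(240,175,370,300)&(abs(H-.034)<.006)),'trayrim')
rect(comp(box(240,175,370,300)&(abs(H-.009)<.005)),'trayfloor')
rect(comp(box(250,175,282,300)&(abs(H-.045)<.006)),'done0')
rect(comp(box(278,175,370,300)&(abs(H-.045)<.006)),'done1')
rect(comp(box(390,150,430,240)&(H>.008)),'gauge')
rect(comp(box(390,250,440,290)&(H>.02)),'tape')
rect(comp(box(580,240,650,300)&(H>.02)),'glue')
m=box(450,165,560,305)&(H>.1); P=W[m]; 
for z0 in np.arange(.1,.21,.015):
    k=(P[:,2]>=z0)&(P[:,2]<z0+.015); 
    if k.any(): print(round(z0,3),k.sum(),P[k].mean(0).round(4))
I=c['frame'][130:250,360:460,::-1]; cv2.imwrite('pics/crop1.png',cv2.resize(I,None,fx=5,fy=5,interpolation=2))
E
```

```text
bench z 0.18337564641503534
plate 3363 [ 534. -240.] [200.9 283.5] 81.6 z 0.0181
rail 725 [ 557.6 -312.2] [ 48.1 158.2] 80.9 z 0.0541
block 234 [ 418.8 -289. ] [68.2 31.6] 81.2 z 0.068
trayrim 1056 [533.9 250.4] [262.1 265.8] 88.4 z 0.034
trayfloor 3245 [537.9 252.5] [242.9 242.5] 88.6 z 0.0092
done0 1074 [534.3 341.6] [216.9  62.5] 1.6 z 0.0453
done1 904 [525.3 293.5] [ 44.4 198.8] 88.0 z 0.0454
gauge 308 [634.6   1. ] [ 43.5 192.2] 88.8 z 0.0151
tape 350 [440.5   1.9] [41.9 68. ] 13.0 z 0.0639
glue 707 [ 415.2 -458.4] [66.8 56.5] 27.3 z 0.1239
0.1 16 [ 0.4697 -0.2559  0.1041]
0.115 3 [ 0.4784 -0.1891  0.1233]
0.13 16 [ 0.4749 -0.1925  0.1368]
0.145 20 [ 0.4753 -0.1945  0.1522]
0.16 14 [ 0.4736 -0.197   0.1664]
0.175 47 [ 0.4771 -0.2023  0.185 ]
0.19 13 [ 0.4766 -0.2039  0.1923]
```

View pics/crop1.png

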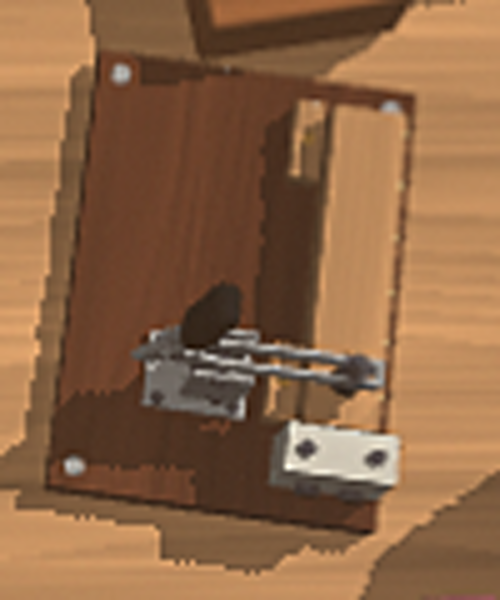

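The crop confirms the locked clamp with its handle upright. The jig is at (0.534, -0.240) with yaw -8.4°, and the tray at (0.534, 0.2505) with yaw -1.5°. I'll push the handle with closed fingers, keeping tool x along jig +y.

```bash
cat >> h.py <<'E'
FR={'jig':(np.array([.534,-.240]),-8.4),'tray':(np.array([.534,.2505]),-1.5)}
def go(f,x,y,z,dyaw):
    "shift/turn to frame f (x,y,z mm), tool down, tool yaw = frame yaw + dyaw"
    o,a=FR[f]; s=manip.state(); M=R.from_euler('xyz',s['ee_rot'],degrees=True)
    p=np.r_[o+R.from_euler('z',a,degrees=True).as_matrix()[:2,:2]@np.array([x,y])/1000,z/1000]
    T=R.from_euler('xyz',[180,0,a+dyaw],degrees=True)
    print(s['time_s'],'shift',(M.inv().apply(p-s['ee_pos'])*1000).round(1),'turn',np.degrees((M.inv()*T).as_rotvec()).round(1))
E
python3 -c "
from h import *
go('jig',-60,-15,270,90)"
```

```text
0.1 shift [-532.7 -680.4  -51.3] turn [-0.1  0.  71.5]
```

>>> servo_tool:
  series:
    - [[-30, -38, -20, 0, 0, 4, 0], [-65, -83, -51, 0, 0, 10, 0], [-95, -121, -51, 0, 0, 17, 0], [-125, -160, -51, 0, 0, 24, 0], [-155, -198, -51, 0, 0, 30, 0], [-185, -236, -51, 0, 0, 37, 0], [-215, -275, -51, 0, 0, 44, 0], [-240, -307, -51, 0, 0, 50, 0]]

```text
time_s: 0.9
ee_pos: [0.3803, 0.2176, 0.2695]
ee_rot: [180.0, 0.0, 102.8]
wrist_force: [1.5, 0.6, 0.5]
gripper_width: 0.361
gripper_force: 0.0
```

```bash
python3 -c "
from h import *
go('jig',-60,-15,270,90)"
```

```text
0.9 shift [-472.6  -13.1   -0.5] turn [ 0.  -0.  21.2]
```

>>> servo_tool:
  series:
    - [[-45, -1, 0, 0, 0, 3, 0], [-95, -3, 0, 0, 0, 7, 0], [-145, -4, 0, 0, 0, 10, 0], [-195, -6, 0, 0, 0, 13, 0], [-245, -7, 0, 0, 0, 16, 0], [-295, -8, 0, 0, 0, 19, 0], [-345, -10, 0, 0, 0, 21.2, 0], [-390, -11, 0, 0, 0, 21.2, 0]]

```text
time_s: 1.7
ee_pos: [0.4579, -0.1653, 0.2695]
ee_rot: [-180.0, 0.0, 81.7]
wrist_force: [1.1, 0.9, -0.4]
gripper_width: 0.004
gripper_force: 0.0
```

>>> servo_tool:
  series:
    - [[-30, -5, 0, 0, 0, 0, 0], [-60, -15, 0, 0, 0, 0, 0], [-75, -28, 0, 0, 0, 0, 0], [-75, -28, 0, 0, 0, 0, 0], [-75, -28, 0, 0, 0, 0, 0]]

```text
time_s: 2.2
ee_pos: [0.4198, -0.2331, 0.2696]
ee_rot: [180.0, -0.0, 81.8]
wrist_force: [-0.7, 0.1, 0.4]
gripper_width: 0.008
gripper_force: 0.0
```

```bash
python3 -c "
from h import *
go('jig',-60,-15,155,90)"
```

```text
2.2 shift [ -5.3  53.9 114.6] turn [ 0.  -0.   0.2]
```

>>> servo_tool:
  series:
    - [[-5, 30, 0, 0, 0, 0, 0], [-5, 54, 0, 0, 0, 0, 0], [-5, 54, 25, 0, 0, 0, 0], [-5, 54, 55, 0, 0, 0, 0], [-5, 54, 85, 0, 0, 0, 0], [-5, 54, 110, 0, 0, 0, 0], [-5, 54, 115, 0, 0, 0, 0], [-5, 54, 115, 0, 0, 0, 0]]

```text
time_s: 3.0
ee_pos: [0.4729, -0.245, 0.1545]
ee_rot: [-179.9, -0.0, 81.9]
wrist_force: [0.2, -0.1, 0.5]
gripper_width: 0.007
gripper_force: 0.0
```

```bash
python3 -c "
from h import *
go('jig',-60,-15,155,90)
for n in ('top','scene'):
  c=cam(n)
  if n=='scene': cv2.imwrite('pics/s1.png',cv2.resize(c['frame'][120:280,150:350,::-1],None,fx=4,fy=3.75))
"
```

```text
3.0 shift [-1.1 -0.3 -0.5] turn [-0.1 -0.   0.3]
```

View pics/s1.png

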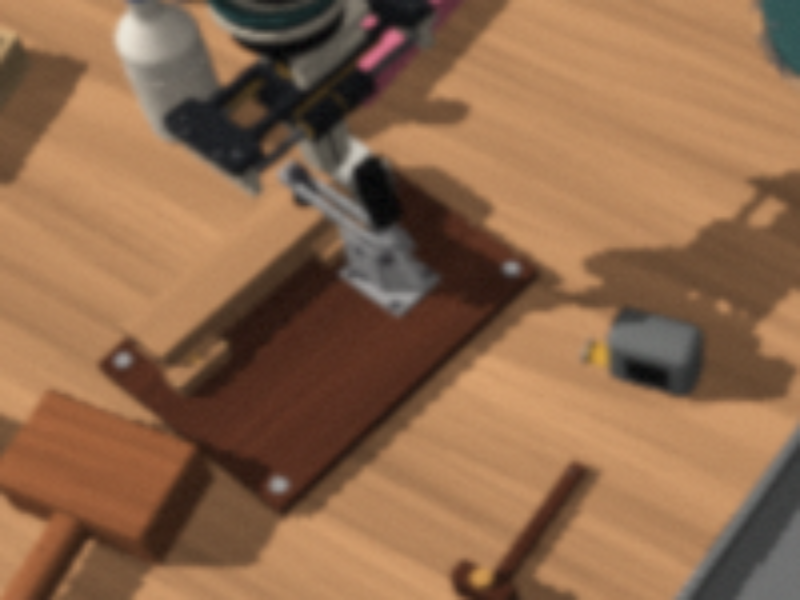

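The closed fingers are just on the rail side of the black handle, at about (350,150) in the crop. Now I'll push.

>>> servo_tool:
  series:
    - [[15, 0, 0, 0, 0, 0, 0], [25, 0, 0, 0, 0, 0, 0], [35, 0, 2, 0, 0, 0, 0], [45, 0, 6, 0, 0, 0, 0], [55, 0, 11, 0, 0, 0, 0], [65, 0, 17, 0, 0, 0, 0], [75, 0, 24, 0, 0, 0, 0], [85, 0, 32, 0, 0, 0, 0]]

```text
time_s: 3.9
ee_pos: [0.4846, -0.1608, 0.1219]
ee_rot: [-180.0, -0.0, 81.9]
wrist_force: [1.0, -0.8, -0.4]
gripper_width: 0.006
gripper_force: 0.2
```

```bash
python3 -c "
from h import *
go('jig',-60,70,123,90)
c=cam('scene'); cv2.imwrite('pics/s2.png',cv2.resize(c['frame'][120:280,150:350,::-1],None,fx=4,fy=3.75))
"
```

```text
3.9 shift [-1.2  0.4 -1.1] turn [-0.  -0.   0.3]
```

View pics/s2.png

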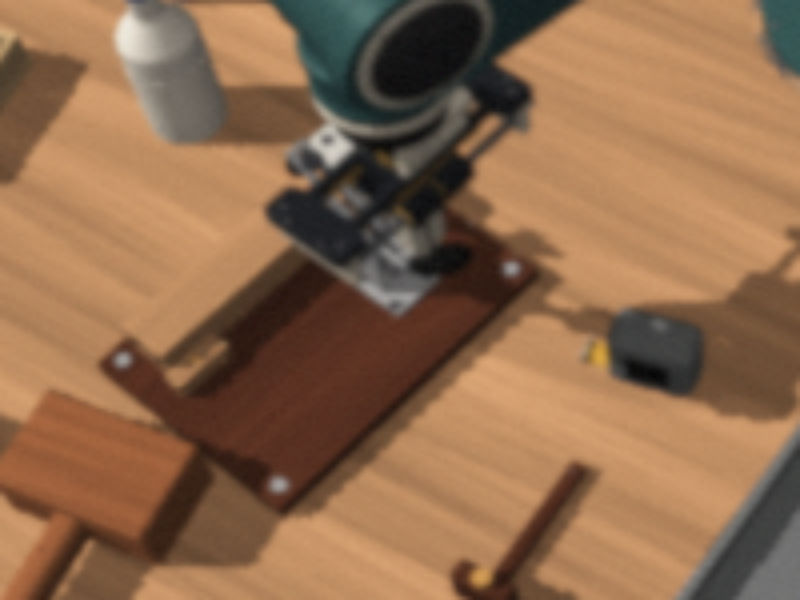

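The black grip at about (445,260) is well over and there's no contact force, so the clamp has probably fallen open. I'll lift straight up, then move over the rail.

>>> servo_tool:
  series:
    - [[3, 0, -20, 0, 0, 0, 0], [5, 0, -55, 0, 0, 0, 0], [5, 0, -100, 0, 0, 0, 0], [5, 0, -145, 0, 0, 0, 20], [5, 25, -160, 0, 0, -8, 40], [5, 60, -160, 0, 0, -16, 60], [5, 90, -160, 0, 0, -24, 70], [5, 90, -160, 0, 0, -32, 70]]

```text
time_s: 4.75
ee_pos: [0.5767, -0.1694, 0.2809]
ee_rot: [-179.9, -0.1, 114.2]
wrist_force: [-0.6, 0.1, 0.4]
gripper_width: 0.388
gripper_force: 0.0
```

```bash
python3 -c "
from h import *
c=cam('scene'); W=pts(c)
j=FR['jig']; Q=(W[...,:2]-j[0])@R.from_euler('z',j[1],degrees=True).as_matrix()[:2,:2]
m=(abs(Q[...,0]+.06)<.016)&(abs(Q[...,1]-.01)<.04)&(W[...,2]>.03)&(W[...,2]<.2); print('arm top',np.nanmax(np.where(m,W[...,2],0)))
m=(abs(Q[...,0]+.06)<.02)&(abs(Q[...,1]-.11)<.02)&(W[...,2]>.03); print('grip',Q[m].mean(0),W[m].mean(0))
m=(abs(W[...,2]-.054)<.004)&(Q[...,1]<-.03)&(Q[...,1]>-.12)&(Q[...,0]>-.1)&(Q[...,0]<.14); r=cv2.minAreaRect((Q[m]*1000).astype(np.float32)); print(r,m.sum())
go('jig',14,-67,220,0)
"
```

```text
arm top 0.176418109123329
grip [-0.05726795  0.10867479] [ 0.49322194 -0.12412516  0.08861566]
((9.350822448730469, -67.50355529785156), (49.26211929321289, 203.49900817871094), 89.13327026367188) 477
4.8 shift [-110.6  -92.2   61.1] turn [-1.000e-01  0.000e+00  1.232e+02]
```

The clamp is open (arm top at 0.17 m, grip down at jig y 109) and the rail is still in place. I'll take the shorter half-turn, -57°.

>>> servo_tool:
  series:
    - [[-10, -10, 0, 0, 0, -8, 64], [-30, -25, 0, 0, 0, -16, 64], [-50, -45, 0, 0, 0, -24, 64], [-75, -65, 0, 0, 0, -32, 64], [-100, -85, 0, 0, 0, -40, 64], [-110, -92, 0, 0, 0, -48, 64], [-110, -92, 0, 0, 0, -56.5, 64], [-110, -92, 0, 0, 0, -56.5, 64]]

```text
time_s: 5.6
ee_pos: [0.5345, -0.3074, 0.2825]
ee_rot: [180.0, -0.0, 170.3]
wrist_force: [0.1, -0.3, 0.3]
gripper_width: 0.688
gripper_force: 0.0
```

```bash
python3 -c "
from h import *
go('jig',14,-67.5,23,180)
c=cam('scene'); cv2.imwrite('pics/s3.png',cv2.resize(c['frame'][100:260,130:330,::-1],None,fx=4,fy=3.75))
"
```

```text
5.6 shift [ -3.8  -0.8 259.5] turn [ 0.  -0.  -1.3]
```

View pics/s3.png

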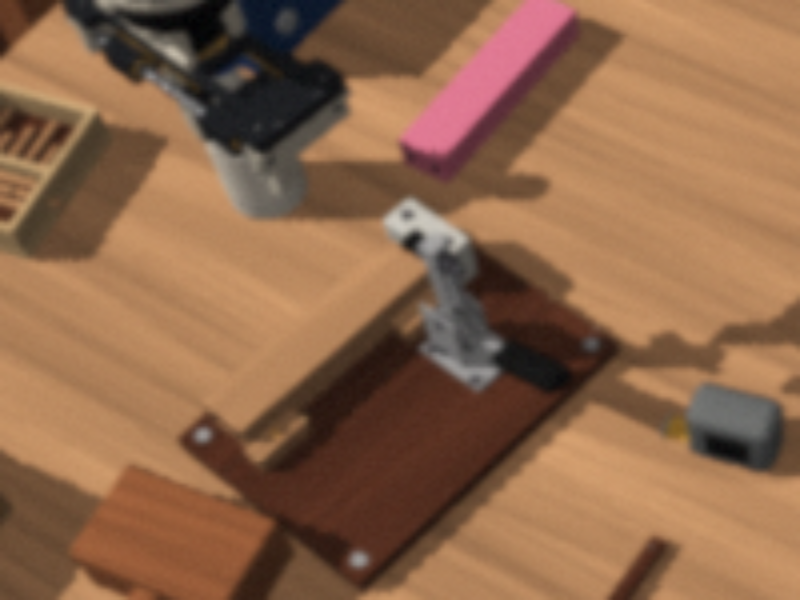

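The clamp stands open with its handle down at about (535,365), and the rail is still seated. Descending onto the rail.

>>> servo_tool:
  series:
    - [[-3, -1, 35, 0, 0, -1, 64], [-4, -1, 80, 0, 0, -1, 64], [-4, -1, 125, 0, 0, -1, 64], [-4, -1, 170, 0, 0, -1, 64], [-4, -1, 205, 0, 0, -1, 64], [-4, -1, 230, 0, 0, -1, 64], [-4, -1, 250, 0, 0, -1, 64], [-4, -1, 259, 0, 0, -1, 64]]
  force: 30

```text
time_s: 6.45
ee_pos: [0.538, -0.3079, 0.0217]
ee_rot: [179.9, -0.1, 171.1]
wrist_force: [0.5, -0.2, 0.1]
gripper_width: 0.687
gripper_force: 0.0
```

>>> servo_tool:
  series:
    - [[0, 0, 0, 0, 0, 0, 64], [0, 0, 0, 0, 0, 0, 50], [0, 0, 0, 0, 0, 0, 40], [0, 0, 0, 0, 0, 0, 40], [0, 0, 0, 0, 0, 0, 40], [0, 0, 0, 0, 0, 0, 40], [0, 0, 0, 0, 0, 0, 40]]

```text
time_s: 7.15
ee_pos: [0.5391, -0.3091, 0.0248]
ee_rot: [-180.0, 0.1, 171.4]
wrist_force: [-0.5, 1.9, 7.1]
gripper_width: 0.493
gripper_force: 30.0
```

>>> servo_tool:
  series:
    - [[0, 0, -15, 0, 0, 0, 40], [0, 0, -45, 0, 0, 0, 40], [0, 0, -80, 0, 0, 0, 40], [0, 0, -120, 0, 0, 0, 40], [0, 0, -160, 0, 0, 0, 40], [0, 0, -200, 0, 0, 0, 40], [0, 0, -225, 0, 0, 0, 40], [0, 0, -235, 0, 0, 0, 40]]

```text
time_s: 7.95
ee_pos: [0.5389, -0.309, 0.2627]
ee_rot: [-179.9, 0.2, 171.4]
wrist_force: [0.2, -0.5, -1.4]
gripper_width: 0.493
gripper_force: 30.0
```

```bash
python3 -c "
from h import *
go('tray',0,-50,150,180)
c=cam('scene'); W=pts(c)
j=FR['jig']; Q=(W[...,:2]-j[0])@R.from_euler('z',j[1],degrees=True).as_matrix()[:2,:2]
m=(abs(Q[...,0]+.06)<.02)&(abs(Q[...,1]-.11)<.02)&(W[...,2]>.03); print('grip',Q[m].mean(0),W[m].mean(0))
cv2.imwrite('pics/s4.png',cv2.resize(c['frame'][60:260,100:350,::-1],None,fx=3,fy=3))
"
```

```text
7.95 shift [ 83.  503.1 111.5] turn [-0.1  0.2 -7.1]
grip [-0.05724663  0.10845256] [ 0.49321057 -0.12434812  0.08905255]
```

View pics/s4.png

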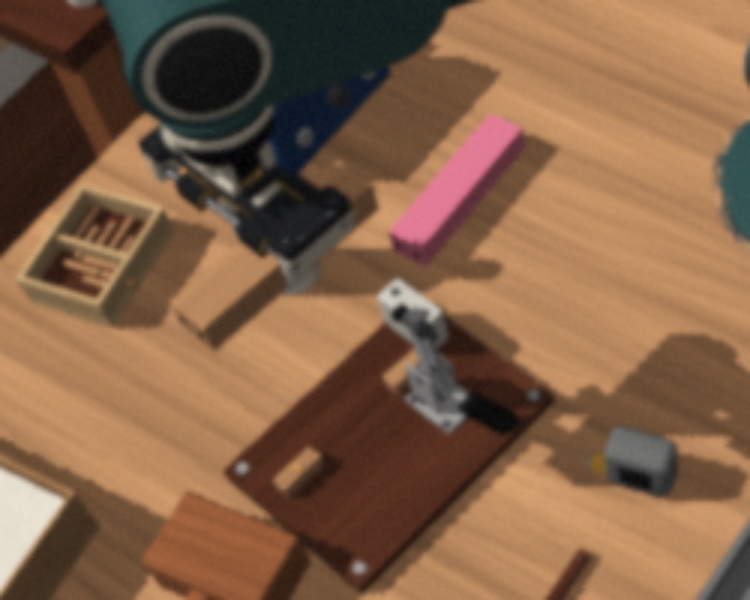

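The rail is held level above the jig, at about (235,290) in the crop, and the clamp is still open. Moving to the tray.

>>> servo_tool:
  series:
    - [[4, 25, 0, 0, 0, 0, 40], [10, 60, 0, 0, 0, -1, 40], [16, 100, 0, 0, 0, -2, 40], [23, 140, 0, 0, 0, -3, 40], [30, 180, 0, 0, 0, -4, 40], [36, 220, 0, 0, 0, -5, 40], [43, 260, 0, 0, 0, -6, 40], [50, 300, 0, 0, 0, -7, 40]]

```text
time_s: 8.8
ee_pos: [0.5334, -0.0032, 0.2572]
ee_rot: [180.0, -0.1, 178.4]
wrist_force: [0.5, 0.7, -1.4]
gripper_width: 0.494
gripper_force: 30.0
```

>>> servo_tool:
  series:
    - [[12, 40, 0, 0, 0, 0, 40], [20, 80, 0, 0, 0, 0, 40], [26, 115, 0, 0, 0, 0, 40], [33, 150, 0, 0, 0, 0, 40], [38, 175, 0, 0, 0, 0, 40], [42, 195, 5, 0, 0, 0, 40], [44, 203, 15, 0, 0, 0, 40], [44, 203, 20, 0, 0, 0, 40]]

```text
time_s: 9.6
ee_pos: [0.4952, 0.1997, 0.2364]
ee_rot: [-179.9, -0.1, 178.5]
wrist_force: [0.5, -0.5, -1.7]
gripper_width: 0.494
gripper_force: 30.0
```

```bash
python3 -c "
from h import *
go('tray',3,-50,17,180)
c=cam('scene'); cv2.imwrite('pics/s5.png',cv2.resize(c['frame'][180:380,260:510,::-1],None,fx=3,fy=3))
"
```

```text
9.6 shift [-41.    2.  219.3] turn [-0.1 -0.1 -0. ]
```

View pics/s5.png

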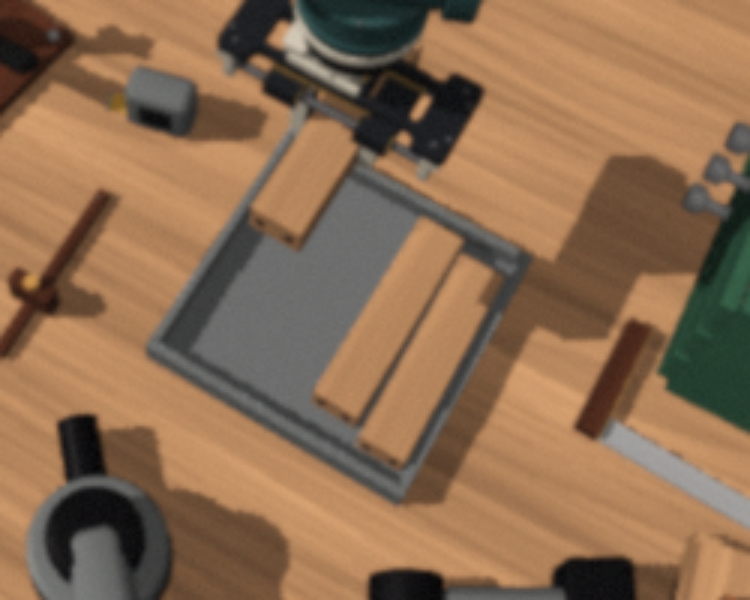

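The rail is parallel to the finished rails and over the empty half, but about 41 mm too near. I'll correct that and descend.

>>> servo_tool:
  series:
    - [[-20, 1, 10, 0, 0, 0, 40], [-41, 2, 40, 0, 0, 0, 40], [-41, 2, 80, 0, 0, 0, 40], [-41, 2, 120, 0, 0, 0, 40], [-41, 2, 155, 0, 0, 0, 40], [-41, 2, 180, 0, 0, 0, 40], [-41, 2, 198, 0, 0, 0, 40], [-41, 2, 208, 0, 0, 0, 40]]

```text
time_s: 10.45
ee_pos: [0.5363, 0.1988, 0.0286]
ee_rot: [-179.9, -0.1, 178.3]
wrist_force: [0.1, 0.0, -1.8]
gripper_width: 0.492
gripper_force: 30.0
```

>>> servo_tool:
  series:
    - [[0, 0, 2, 0, 0, 0, 40], [0, 0, 4, 0, 0, 0, 40], [0, 0, 6, 0, 0, 0, 40], [0, 0, 8, 0, 0, 0, 40], [0, 0, 9, 0, 0, 0, 40], [0, 0, 9, 0, 0, 0, 40]]

```text
time_s: 11.05
ee_pos: [0.5369, 0.2003, 0.0217]
ee_rot: [180.0, 0.0, 178.4]
wrist_force: [-0.0, 0.7, -1.6]
gripper_width: 0.492
gripper_force: 30.0
```

>>> servo_tool:
  series:
    - [[0, 0, 1, 0, 0, 0, 40], [0, 0, 2, 0, 0, 0, 40], [0, 0, 3, 0, 0, 0, 40], [0, 0, 4, 0, 0, 0, 40], [0, 0, 4, 0, 0, 0, 40]]

```text
time_s: 11.55
ee_pos: [0.5368, 0.2002, 0.0174]
ee_rot: [-180.0, -0.0, 178.4]
wrist_force: [1.0, 0.0, -1.6]
gripper_width: 0.492
gripper_force: 30.0
```

>>> servo_tool:
  series:
    - [[0, 0, 0.7, 0, 0, 0, 40], [0, 0, 1.4, 0, 0, 0, 40], [0, 0, 2, 0, 0, 0, 40], [0, 0, 2, 0, 0, 0, 40]]

```text
time_s: 11.95
ee_pos: [0.537, 0.2003, 0.0158]
ee_rot: [180.0, 0.0, 178.4]
wrist_force: [-1.5, 0.0, 1.9]
gripper_width: 0.492
gripper_force: 30.0
```

Touchdown: the force changed sign. Releasing slowly, then lifting clear.

>>> servo_tool:
  series:
    - [[0, 0, 0, 0, 0, 0, 50], [0, 0, 0, 0, 0, 0, 56], [0, 0, 0, 0, 0, 0, 62], [0, 0, 0, 0, 0, 0, 64], [0, 0, 0, 0, 0, 0, 64]]

```text
time_s: 12.45
ee_pos: [0.5369, 0.2003, 0.0157]
ee_rot: [180.0, 0.0, 178.4]
wrist_force: [-0.1, 0.6, 0.0]
gripper_width: 0.687
gripper_force: 0.0
```

>>> servo_tool:
  series:
    - [[0, 0, -10, 0, 0, 0, 64], [0, 0, -40, 0, 0, 0, 64], [0, 0, -80, 0, 0, 0, 64], [0, 0, -125, 0, 0, 0, 64], [0, 0, -165, 0, 0, 0, 64], [40, 0, -185, 0, 0, 0, 64], [80, 0, -190, 0, 0, 0, 64], [80, 0, -190, 0, 0, 0, 64]]

```text
time_s: 13.25
ee_pos: [0.4545, 0.2028, 0.2085]
ee_rot: [179.9, 0.2, 178.4]
wrist_force: [0.4, -0.4, -0.7]
gripper_width: 0.686
gripper_force: 0.0
```

```bash
python3 -c "
from h import *
print(manip.state()['wrist_force'],manip.state()['ee_pos'])
c=cam('scene'); W=pts(c); o,a=FR['tray']; Q=(W[...,:2]-o)@R.from_euler('z',a,degrees=True).as_matrix()[:2,:2]*1000
m=(abs(W[...,2]-.045)<.005)&(abs(Q[...,0])<125)&(Q[...,1]>-110)&(Q[...,1]<5); print(cv2.minAreaRect(Q[m].astype(np.float32)),W[m][:,2].mean())
cv2.imwrite('pics/s6.png',cv2.resize(c['frame'][120:380,150:510,::-1],None,fx=2.2,fy=2.2))
"
```

```text
[ 0.38670476 -0.42635535 -0.69606356] [0.45452569 0.20281609 0.20849279]
((-12.744216918945312, -51.85956954956055), (226.20913696289062, 64.40147399902344), 5.773355960845947) 0.04601464931224338
```

View pics/s6.png

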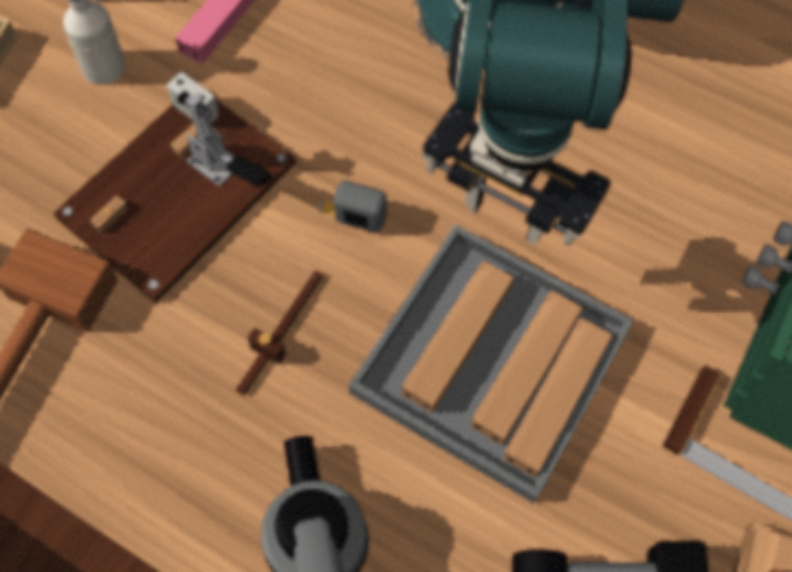

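The rail at about (460,335) lies flat and parallel in the empty half. The clamp is open, everything else is undisturbed, and the robot touches nothing.

```bash
python3 -c "
from workcell import manip
print(manip.close_job())"
```

```text
the job is handed in; nothing more can be done
None
```

The clamp is flipped open, the rail is set down flat in the tray's empty half parallel to the finished rails, and the job is handed in at about 13 s; the hand-in call returned no verdict.

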